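Swap the jeweller's forming tools back onto their own blocks

TASK

The three steel forming tools each stand on the wrong wooden block. Put each one upright in the middle of the block cut to the shape of its foot (round stake on the round block, square dapping cube on the square block, anvil on the oblong block), the cube and the anvil lined up with their blocks, using the free cork mat as the spare spot on the way. Set the tools down gently, never on the bare bench and never tipped over, and do not disturb the jar, the tin or the brush.

Things in the scene. Friction and masses are not known exactly. Their poses are not given: they have to be found in the camera images.
- stake: Loose steel doming stake, about 0.5 kg, upright, 82 mm tall: a round foot 54 mm across and 14 mm high, a thin neck 20 mm across, and a mushroom head 42 mm across whose upright rim lies 57 to 70 mm above the foot's underside (grip there), slightly domed on top. Origin at the centre of its underside, z up along its axis. Starts on a wrong block.
- dapping: Loose steel dapping cube, about 0.55 kg: 44 x 44 mm square, 40 mm tall, with a round hollow 30 mm across and 9 mm deep in its top and dark round hollows drawn on its sides. Origin at the centre of its underside, z up, x and y square to its sides. Starts on a wrong block.
- anvil: Loose small steel anvil, about 0.55 kg, 50 mm tall: oblong foot 72 (x) x 38 (y) x 12 mm high, waist 44 x 22 mm, face 24 mm wide (y), x = -40 to +28 mm, 34 to 50 mm high (grip across it), tapered horn out to x = +57 mm. Origin: centre of the foot's underside, z up, x along its length to the horn, which may end up at either end of its block. Starts on a wrong block.
- round_block: Round block of pale wood, 104 mm across, with the stake's 54 mm round foot inlaid darker in the middle. Fixed to the bench, 14 mm thick; origin at the centre of its underside, z up, so its flat top is 14 mm above the origin.
- square_block: Square block of pale wood, 92 x 92 mm, sides along x and y, with the cube's 44 mm square foot inlaid darker in the middle. Fixed to the bench, 14 mm thick; origin at the centre of its underside, z up, so its flat top is 14 mm above the origin.
- oblong_block: Oblong block of pale wood, 124 mm (x) x 70 mm (y), with the anvil's 72 x 38 mm foot inlaid darker in the middle. Fixed to the bench, 14 mm thick; origin at the centre of its underside, z up, so its flat top is 14 mm above the origin.
- cork_mat: Six-sided cork mat, 110 mm across the flats, empty at the start: the spare spot. Fixed to the bench, 14 mm thick; origin at the centre of its underside, z up, so its flat top is 14 mm above the origin.
- jar: Bystander: loose glass jar with a steel lid, 56 mm across, 75 mm tall, upright. Origin at the centre of its underside.
- tin: Bystander: loose round brass tin with a white lid, 48 mm across, 30 mm tall. Origin at the centre of its underside.
- brush: Bystander: loose bench brush, about 160 mm long, lying along its x axis, under 40 mm high. Origin on its underside near the middle of its length.

How it is judged:
By the outcome, as a careful person would: the job done as asked, in the order asked, and still so for the second after the job is handed in, with the robot touching nothing.
It also fails if it takes over 106 s, if anything falls off the work surface, if the arm or the gripper's body presses on something with over 40 N, if the wrist force passes 120 N, or if a joint passes its speed limit or range.

ROBOT

A 6-joint arm with a two-finger parallel gripper is mounted at the origin on the work surface. World frame = base frame: x ahead of the robot, y to its left, z up, the work surface at z = 0. Lengths are in m, angles in rad, forces in N, time in s.
With the tool pointing down it reaches from about 0.275 to 0.825 m from the base axis. Payload 4.9 kg.
Tool frame: the origin (TCP) lies at the very end of the fingers, on their centre line; the grasp point (between the pads) lies 19 mm behind it; z points along the fingers, y is the line along which they close (so a half turn about z gives the same grasp; the last joint's range is limited). The gripper opens to 85 mm and grips with 20 to 120 N. Pads are 22 mm wide; open, the fingers measure 114 mm over their backs; the gripper's body (76 mm by 85 mm) begins 54 mm behind the grasp point. The pads swing forward as they close: fully open they stand 13 mm farther back than shut.
Start: joints at [-1.331, 0.326, -0.193, 1.052, 0, 1.437], TCP at [0.201, -0.512, 0.231] pointing down, gripper open.
Joint ranges: [-2.65, 2.65], [-0.97, 1.79], [-1.3, 1.35], [-1.93, 2.1], [-1.47, 1.37], [-3.14, 3.14]. Speed limits (rad/s): [2.57, 2.57, 3.14, 3.14, 3.14, 3.14].

INTERFACE

Orientations are given as [roll, pitch, yaw] about the fixed x, y, z axes, in that order (R = Rz(yaw) Ry(pitch) Rx(roll)).
In Python, from workcell import bot, cams gives the robot as it stands. The module is installed in compiled form; this text tells all that it offers.
- The arm moves only by the tool arm_command, never from a script. Its argument "increments" is a list of rows, each an object with "delta_pos": the shift along the tool's x, y, z in units of 50 mm (1.0 is 50 mm), a list of three; "turn": the turn about the tool's z in units of 10 degrees (1.0 is 10 degrees). A call has 1 to 10 rows; each row shifts and turns the commanded pose from where the row before left it, along the tool's axes as they then stand; what a row does not reach is not made up. A row lasts 1/8 s, in which the tool goes at most 62.5 mm and 10.7 degrees, less where a joint would pass 70% of its speed; a pose out of reach is approached as far as the arm can. A call is refused whole if a number of a shift passes 1 or a number of a turn 1, either way. A call with a gripper value outside its range is refused whole. "grip" is the finger opening in mm, from 0 to 85.4, set as the call begins (left out, the last holds). The fingers move at their own pace and stop on an object; the grip force is fixed at half the most. Time passes only in rows, so rows that do not move let the fingers close. It gives the time, the measured TCP pose, the force, the opening and the grip force at its end, in the units of the state.
- bot.state(): the state, without advancing time (a new reading comes with each control period).
- cams.camera(name): name is "scene" or "top"; returns the picture (400x640x3 uint8, blue, green, red); there is no depth.
- cams.get_calibration(name): a dict with "fov_y" (degrees; the focal length in pixels is half the picture's height over the tangent of half this angle, whatever the lens; pixels are square), "cx", "cy" (the principal point, pixels), "cam_to_world" (4x4, takes a point from camera to world coordinates). Camera axes: x right, y down, z forward; pixel columns grow to the right and rows downward; lengths in m; the calibration is good to about 2 mm. A picture is of the moment at which its call begins. get_calibration takes no time and is no camera call.
- bot.sign_off(): hands the job in; it is judged then, once.
Trained networks look in the newest picture that a camera, given by its name, has taken for a name from the list of things; names that differ only in an ending like _2 or _b are one class to them, and where a whole thing is asked for, a point or a joint stands for the part that bears it (a point fixed in the world has none). Each returns a list of dicts, best first, with "confidence" (0 to 1); they miss things now and then, are a little off and sometimes report something else, mostly with a low value. They report only what shows in the picture. A call takes as long as a camera call.
- cams.find_in(camera, label): "xyz" ([x, y, z] in m, in world coordinates, good to about 4 mm: the middle of the surface that is visible of it).
The state is a dict: "t": time; "qpos": joint angles; "qvel": joint speeds; "joint_efforts": joint torques, N m; "ee_pos": TCP position; "eef_rot": TCP orientation; "wrist_force": force on the tool from outside, world axes, zero at the start; "ft_torque": the same for the moment, N m; "gripper_width": opening from 0.0 (shut) to 1.0 (fully open); "gripper_force": force on a finger pad.
Only numpy, scipy, OpenCV 4.12 (cv2) and the standard library are available. Lean on these libraries where they do the work, as an engineer would, in place of code of your own. Each camera call takes 0.05 s, during which the arm holds its last target. There are 200 camera calls.

## Working session

There is one attempt and no reset: what is moved stays moved. The work goes in short steps, Python scripts to look and compute and a tool call to move; the robot and the scene stay as the last step left them, time stands still between calls to the robot, and variables do not carry over. Pictures are saved under pics/ and viewed, at most 14 in all, crops included, and the job is handed in when it is done.

Besides the shell and the picture viewer there is one more tool, called after ">>>" as name([rows], argument=value, ...), one row to a line, values as JSON. arm_command: Moves the arm, as the interface text tells. Its arguments: {"type":"object","properties":{"increments":{"type":"array","items":{"type":"object","properties":{"delta_pos":{"type":"array","items":{"type":"number"}},"turn":{"type":"number"}}}},"grip":{"type":"number"}},"required":["increments"]}

```bash
mkdir -p pics
python3 - <<'E'
from workcell import bot,cams
import cv2,numpy as np
for n in("scene","top"):
    cv2.imwrite(f"pics/{n}0.png",cams.camera(n)); c=cams.get_calibration(n); print(n,c["fov_y"],c["cx"],c["cy"],np.round(c["cam_to_world"],4).tolist())
for l in "stake dapping anvil round_block square_block oblong_block cork_mat jar tin brush".split():
    print(l,[(np.round(d["xyz"],3).tolist(),round(d["confidence"],2)) for d in cams.find_in("top",l)[:2]])
s=bot.state();print(s["t"],s["ee_pos"],s["eef_rot"])
E
```

```text
scene 42.22271513272902 309.78550235769814 210.61351468416888 [[-0.2828, 0.7875, -0.5477, 1.2619], [0.9591, 0.2258, -0.1706, 0.1886], [-0.0107, -0.5735, -0.8191, 1.0647], [0.0, 0.0, 0.0, 1.0]]
top 45.94495465021736 320.13097393752435 200.36122546821605 [[-0.0146, -0.9943, 0.1054, 0.483], [-0.9998, 0.0131, -0.0149, 0.0009], [0.0134, -0.1056, -0.9943, 1.0293], [0.0, 0.0, 0.0, 1.0]]
stake [([0.463, -0.252, 0.085], 0.97), ([0.607, -0.08, 0.017], 0.57)]
dapping [([0.613, -0.085, 0.056], 0.74)]
anvil [([0.497, 0.259, 0.062], 0.56), ([0.45, 0.067, 0.017], 0.39)]
round_block [([0.498, 0.242, 0.014], 0.82)]
square_block [([0.461, -0.249, 0.012], 0.94)]
oblong_block [([0.612, -0.086, 0.018], 0.85)]
cork_mat [([0.448, 0.066, 0.018], 0.83), ([0.614, -0.084, 0.057], 0.55)]
jar [([0.662, 0.206, 0.076], 0.94)]
tin [([0.713, 0.056, 0.034], 0.96)]
brush [([0.71, -0.311, 0.019], 0.61)]
0.6 [ 0.20086514 -0.51205297  0.23130868] [3.14150937e+00 9.68314101e-06 3.73807002e-01]
```

View pics/top0.png

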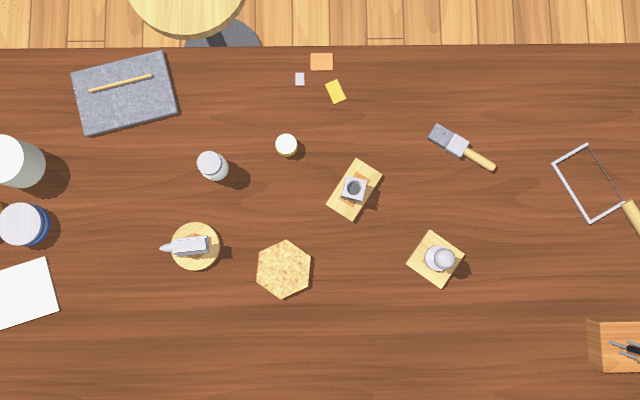

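View pics/scene0.png

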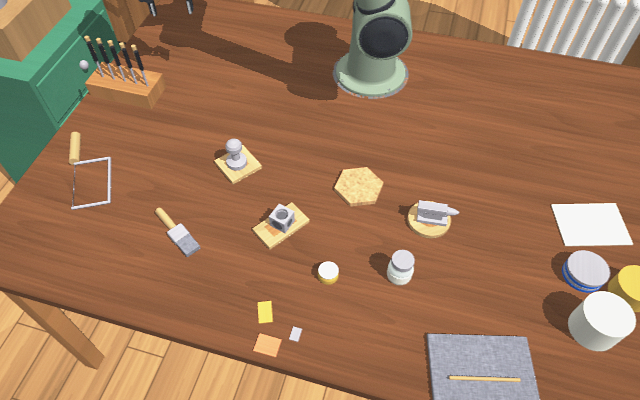

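```bash
cat > h.py <<'E'
import numpy as np,cv2
from workcell import bot,cams
class Cam:
    def __init__(s,n):
        c=cams.get_calibration(n);s.f=200/np.tan(np.radians(c["fov_y"])/2);s.c=np.array([c["cx"],c["cy"]]);s.T=np.array(c["cam_to_world"])
    def px(s,P):
        p=(np.atleast_2d(P)-s.T[:3,3])@s.T[:3,:3];return p[:,:2]/p[:,2:]*s.f+s.c
    def ray(s,uv,z):
        d=s.T[:3,:3]@np.r_[(np.array(uv)-s.c)/s.f,1];return s.T[:3,3]+d*(z-s.T[2,3])/d[2]
    def ortho(s,im,x,y,z,half=.08,n=300):
        # image up = +x, left = +y
        w=np.float32([[x+half,y+half,z],[x+half,y-half,z],[x-half,y-half,z],[x-half,y+half,z]])
        H=cv2.getPerspectiveTransform(np.float32(s.px(w)),np.float32([[0,0],[n,0],[n,n],[0,n]]))
        return cv2.warpPerspective(im,H,(n,n),flags=cv2.INTER_CUBIC)
E
python3 - <<'E'
from h import *
C=[(.498,.244),(.612,-.085),(.460,-.25),(.448,.066)]
for n in("top","scene"):
    c=Cam(n);im=cv2.imread(f"pics/{n}0.png")
    o=[c.ortho(im,x,y,.014) for x,y in C]
    cv2.imwrite(f"pics/o_{n}.png",np.vstack([np.hstack(o[:2]),np.hstack(o[2:])]))
    h=cv2.cvtColor(im,cv2.COLOR_BGR2HSV)
    for x,y in C+[(.53,.0)]: 
        for d in((.04,0),(-.04,0),(0,-.03)):
            u=c.px([x+d[0],y+d[1],.014])[0].astype(int);print(n,u,h[u[1],u[0]])
E
```

```text
top [200 226] [ 21  92 241]
top [199 263] [ 25  70 247]
top [213 244] [ 21 103 237]
top [352 171] [ 24  85 244]
top [352 208] [ 22  86 242]
top [366 189] [ 18 108 175]
top [430 240] [ 22  88 243]
top [431 278] [ 26  71 247]
top [444 259] [138   5 236]
top [283 248] [ 18 111 233]
top [283 286] [ 20 101 241]
top [297 267] [ 25  74 247]
top [313 209] [ 11 141 168]
top [314 247] [ 10 137 149]
top [327 228] [ 12 136 158]
scene [421 229] [ 22  97 239]
scene [426 203] [132   6 230]
scene [412 213] [ 17 106 187]
scene [276 235] [ 24  90 246]
scene [287 209] [125   6 241]
scene [270 219] [123  19 120]
scene [235 173] [ 23  91 243]
scene [246 151] [ 27  71 247]
scene [230 160] [139   9 216]
scene [354 196] [ 21  96 244]
scene [361 173] [ 21  96 244]
scene [346 182] [ 23  84 247]
scene [320 216] [ 12 147 158]
scene [328 191] [ 12 145 155]
scene [313 201] [ 12 142 149]
```

View pics/o_top.png

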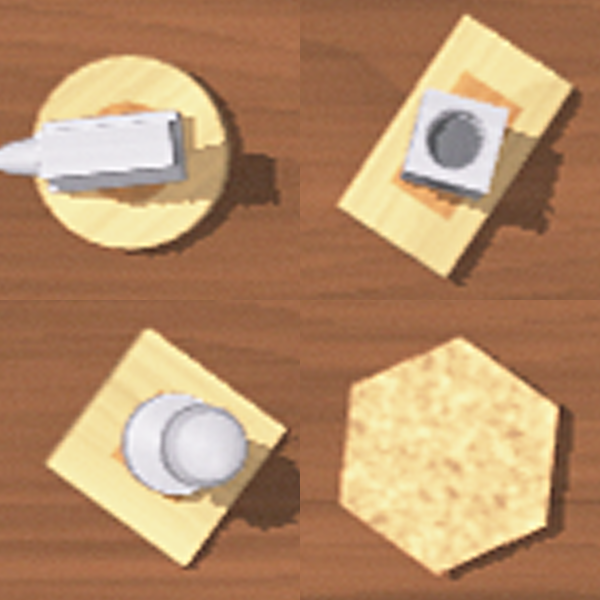

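View pics/o_scene.png

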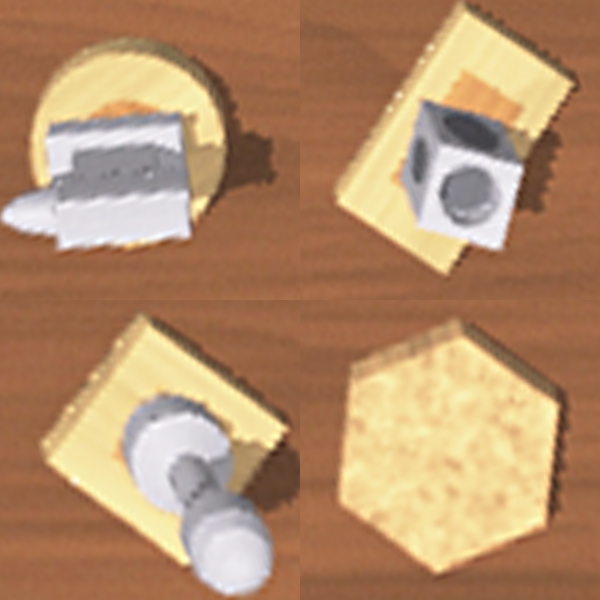

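```bash
cat > m.py <<'E'
from h import *
def meas(n,im,x,y,z,kind,half=.08,N=640):
    c=Cam(n);o=c.ortho(im,x,y,z,half,N);h=cv2.cvtColor(o,cv2.COLOR_BGR2HSV).astype(int)
    H,S,V=h[...,0],h[...,1],h[...,2]
    if kind=="wood": m=((H>15)&(S<125)&(S>40))|(S<=40)
    else: m=(S<40)&(V>kind)
    m=cv2.morphologyEx(m.astype(np.uint8)*255,cv2.MORPH_OPEN,np.ones((17,17)))
    k,l,st,ce=cv2.connectedComponentsWithStats(m); i=1+np.argmax(st[1:,4]) if k>1 else 0
    m=(l==i).astype(np.uint8)*255
    cs,_=cv2.findContours(m,cv2.RETR_EXTERNAL,cv2.CHAIN_APPROX_NONE);p=max(cs,key=cv2.contourArea)[:,0].astype(float)
    s=2*half/N; w=np.c_[x+half-(p[:,1]+.5)*s,y+half-(p[:,0]+.5)*s].astype(np.float32)*1000
    return w,cv2.cvtColor(m,cv2.COLOR_GRAY2BGR)//3+o//3*2
def rect(w):
    (cx,cy),(a,b),t=cv2.minAreaRect(w.astype(np.float32))
    if a<b:a,b,t=b,a,t+90
    return np.round([cx,cy,a,b,(t+90)%180-90],1)
def circ(w):
    from scipy.optimize import least_squares as L
    r=L(lambda q:np.hypot(w[:,0]-q[0],w[:,1]-q[1])-q[2],[*w.mean(0),40],loss="soft_l1",f_scale=.7).x
    return np.round([r[0],r[1],2*r[2]],1)
E
cat > a.py <<'E'
from m import *
im={n:cv2.imread(f"pics/{n}0.png") for n in("top","scene")}
out=[]
for n in im:
  for nm,x,y,z,k,f in[("round",.498,.244,.014,"wood",circ),("oblong",.612,-.085,.014,"wood",rect),("square",.46,-.25,.014,"wood",rect),("cork",.448,.066,.014,"wood",rect),
   ("anvilface",.498,.244,.064,195,rect),("cubetop",.612,-.085,.054,195,rect),("stakehead",.46,-.25,.084,150,circ)]:
    w,o=meas(n,im[n],x,y,z,k); print(n,nm,f(w),rect(w)); out.append(cv2.resize(o,(195,195)))
cv2.imwrite("pics/mask0.png",np.vstack([np.hstack(out[:4]),np.hstack(out[4:7]+[out[0]*0]),np.hstack(out[11:]+[out[0]*0])]))
E
python3 a.py
```

```text
top round [496.7 255.  104.1] [496.9 254.9 106.1 104.6  48.6]
top oblong [614.5 -87.9 125.2  71.  -33.8] [614.5 -87.9 125.2  71.  -33.8]
top square [ 461.9 -258.5   94.2   93.4   53.6] [ 461.9 -258.5   94.2   93.4   53.6]
top cork [445.4  66.5 124.7 111.   -6.4] [445.4  66.5 124.7 111.   -6.4]
top anvilface [499.  266.1  95.8  29.  -84.7] [499.  266.1  95.8  29.  -84.7]
top cubetop [612.2 -84.7  45.6  44.5  74.6] [612.2 -84.7  45.6  44.5  74.6]
top stakehead [ 464.7 -248.1   54.7] [ 464.5 -250.    60.7   49.2  -90. ]
scene round [501.5 257.5 108.2] [497.5 256.5 120.7 105.  -18.5]
scene oblong [614.8 -92.8 127.6  92.5 -33.6] [614.8 -92.8 127.6  92.5 -33.6]
scene square [ 455.1 -271.9  140.2   96.2   53.3] [ 455.1 -271.9  140.2   96.2   53.3]
scene cork [446.4  67.1 126.2 111.3  -6.5] [446.4  67.1 126.2 111.3  -6.5]
scene anvilface [498.7 268.8  94.   26.4 -87.4] [498.7 268.8  94.   26.4 -87.4]
scene cubetop [612.9 -84.3  46.   45.1  74.7] [612.9 -84.3  46.   45.1  74.7]
scene stakehead [ 502.  -234.4   61.7] [ 490.2 -245.   107.2   50.7   25.8]
```

View pics/mask0.png

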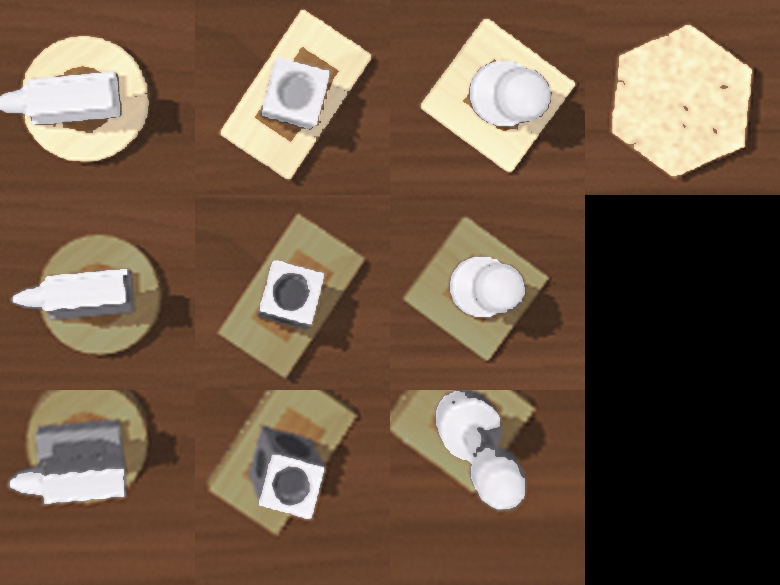

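```bash
cat > go.py <<'E'
import sys,numpy as np
from workcell import bot
s=bot.state();p=np.array(s["ee_pos"]);R=np.array(s["eef_rot"]);yaw=R[2]
print("t",round(s["t"],2),"p",np.round(p*1000,1),"rpy",np.round(np.degrees(R),2),"F",np.round(s["wrist_force"],1),"gw",s["gripper_width"],"gf",round(float(np.max(s["gripper_force"])),1))
for a in sys.argv[1:]:   # x,y,z mm, yaw deg ; yaw reached first, then shift
    x,y,z,w=map(float,a.split(","));w=np.radians(w)
    turn=-(w-yaw);d=np.array([x,y,z])/1000-p
    t=np.array([np.cos(w)*d[0]+np.sin(w)*d[1],np.sin(w)*d[0]-np.cos(w)*d[1],-d[2]])
    q6=np.arctan2(y,x)+np.pi-w
    print(a,"turn",round(np.degrees(turn)/10,3),"shift",np.round(t/.05,3),"q6",round(q6,2))
    p=np.array([x,y,z])/1000;yaw=w
E
python3 go.py 463.6,-259,150,21.4 463.6,-259,55.5,21.4
```

```text
t 0.6 p [ 200.9 -512.1  231.3] rpy [180.     0.    21.42] F [-0.5  0.1 -0.4] gw 1.0017045175927597 gf 0.0
463.6,-259,150,21.4 turn 0.002 shift [ 6.739 -2.795  1.626] q6 2.26
463.6,-259,55.5,21.4 turn -0.0 shift [0.   0.   1.89] q6 2.26
```

>>> arm_command([
  {"delta_pos":[0.675,-0.28,0.163]},
  {"delta_pos":[0.675,-0.28,0.163]},
  {"delta_pos":[0.675,-0.28,0.163]},
  {"delta_pos":[0.675,-0.28,0.163]},
  {"delta_pos":[0.675,-0.28,0.163]},
  {"delta_pos":[0.675,-0.28,0.163]},
  {"delta_pos":[0.675,-0.28,0.163]},
  {"delta_pos":[0.675,-0.28,0.163]},
  {"delta_pos":[0.675,-0.28,0.163]},
  {"delta_pos":[0.665,-0.275,0.16]},
])

```text
schema error: expected keys delta_pos, turn
```

>>> arm_command([
  {"delta_pos":[0,0,0]},
  {"delta_pos":[0,0,0]},
])

```text
schema error: expected keys delta_pos, turn
```

```bash
python3 go.py 463.6,-259,55.5,21.4
python3 - <<'E'
from h import *
o=[]
for n in("top","scene"):
    c=Cam(n);im=cams.camera(n);u,v=c.px([.4636,-.259,.08])[0].astype(int);print(u,v)
    o.append(cv2.resize(im[v-60:v+60,u-60:u+60],(400,400),interpolation=cv2.INTER_CUBIC))
cv2.imwrite("pics/g1.png",np.hstack(o))
E
```

```text
t 0.6 p [ 200.9 -512.1  231.3] rpy [180.     0.    21.42] F [-0.5  0.1 -0.4] gw 1.0017045175927597 gf 0.0
463.6,-259,55.5,21.4 turn 0.002 shift [ 6.739 -2.795  3.516] q6 2.26
443 258
234 145
```

View pics/g1.png

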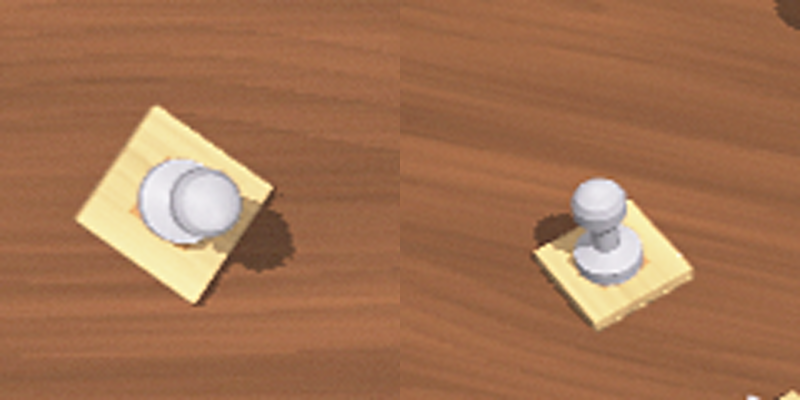

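>>> arm_command([
  {"delta_pos":[0.675,-0.28,0.163],"turn":0},
  {"delta_pos":[0.675,-0.28,0.163],"turn":0},
  {"delta_pos":[0.675,-0.28,0.163],"turn":0},
  {"delta_pos":[0.675,-0.28,0.163],"turn":0},
  {"delta_pos":[0.675,-0.28,0.163],"turn":0},
  {"delta_pos":[0.675,-0.28,0.163],"turn":0},
  {"delta_pos":[0.675,-0.28,0.163],"turn":0},
  {"delta_pos":[0.675,-0.28,0.163],"turn":0},
  {"delta_pos":[0.675,-0.28,0.163],"turn":0},
  {"delta_pos":[0.665,-0.275,0.16],"turn":0},
])

```text
t: 1.95
ee_pos: [0.4645, -0.258, 0.1498]
eef_rot: [3.141, -0.0, 0.374]
wrist_force: [0.7, 0.2, -0.4]
gripper_width: 0.997
gripper_force: 0.0
```

>>> arm_command([
  {"delta_pos":[0,0,0],"turn":0},
  {"delta_pos":[0,0,0],"turn":0},
])

```text
t: 2.2
ee_pos: [0.4634, -0.2591, 0.15]
eef_rot: [3.141, 0.0, 0.374]
wrist_force: [0.3, 0.7, 0.6]
gripper_width: 0.994
gripper_force: 0.0
```

```bash
python3 go.py 463.6,-259,55.5,21.4
python3 - <<'E'
from h import *
o=[]
for n in("top","scene"):
    c=Cam(n);im=cams.camera(n);u,v=c.px([.4636,-.259,.08])[0].astype(int);print(u,v)
    o.append(cv2.resize(im[v-60:v+60,u-60:u+60],(400,400),interpolation=cv2.INTER_CUBIC))
cv2.imwrite("pics/g2.png",np.hstack(o))
E
```

```text
t 2.2 p [ 463.4 -259.1  150. ] rpy [1.7999e+02 2.0000e-02 2.1430e+01] F [0.3 0.7 0.6] gw 0.994187906794087 gf 0.0
463.6,-259,55.5,21.4 turn 0.003 shift [5.00e-03 1.00e-03 1.89e+00] q6 2.26
443 258
234 145
```

View pics/g2.png

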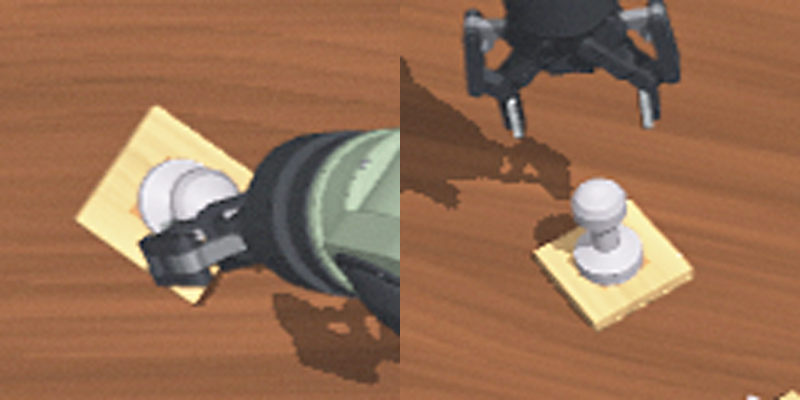

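>>> arm_command([
  {"delta_pos":[0,0,0.3],"turn":0},
  {"delta_pos":[0,0,0.3],"turn":0},
  {"delta_pos":[0,0,0.3],"turn":0},
  {"delta_pos":[0,0,0.3],"turn":0},
  {"delta_pos":[0,0,0.3],"turn":0},
  {"delta_pos":[0,0,0.24],"turn":0},
  {"delta_pos":[0,0,0.15],"turn":0},
  {"delta_pos":[0,0,0],"turn":0},
])

```text
t: 3.3
ee_pos: [0.4633, -0.2586, 0.0549]
eef_rot: [-3.141, 0.001, 0.374]
wrist_force: [0.1, 1.3, -0.3]
gripper_width: 0.999
gripper_force: 0.0
```

>>> arm_command([
  {"delta_pos":[0,0,0],"turn":0},
  {"delta_pos":[0,0,0],"turn":0},
  {"delta_pos":[0,0,0],"turn":0},
  {"delta_pos":[0,0,0],"turn":0},
  {"delta_pos":[0,0,0],"turn":0},
  {"delta_pos":[0,0,0],"turn":0},
  {"delta_pos":[0,0,0],"turn":0},
  {"delta_pos":[0,0,0],"turn":0},
], grip=36)

```text
t: 4.3
ee_pos: [0.464, -0.2594, 0.0562]
eef_rot: [3.14, -0.001, 0.374]
wrist_force: [-0.3, -1.3, 6.1]
gripper_width: 0.465
gripper_force: 60.3
```

```bash
python3 go.py
python3 - <<'E'
from h import *
o=[]
for n in("top","scene"):
    c=Cam(n);im=cams.camera(n);u,v=c.px([.4636,-.259,.08])[0].astype(int)
    o.append(cv2.resize(im[v-40:v+40,u-40:u+40],(400,400),interpolation=cv2.INTER_CUBIC))
cv2.imwrite("pics/g3.png",np.hstack(o))
E
```

```text
t 4.3 p [ 464.  -259.4   56.2] rpy [ 1.7992e+02 -4.0000e-02  2.1410e+01] F [-0.3 -1.3  6.1] gw 0.4654986397994734 gf 60.3
```

View pics/g3.png

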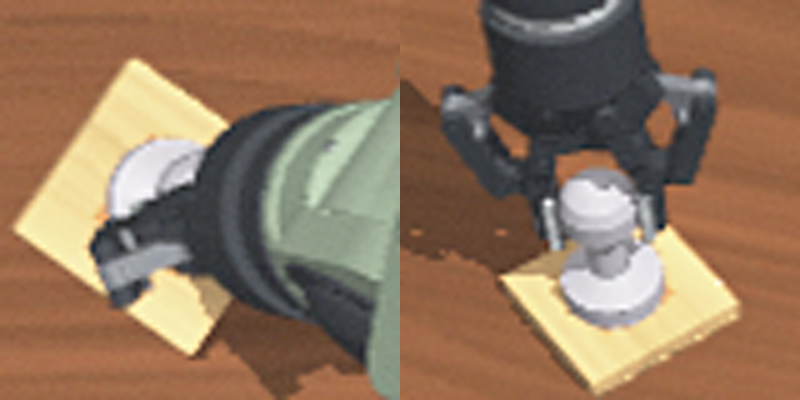

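>>> arm_command([
  {"delta_pos":[0,0,-0.1],"turn":0},
  {"delta_pos":[0,0,-0.2],"turn":0},
  {"delta_pos":[0,0,-0.3],"turn":0},
  {"delta_pos":[0,0,-0.4],"turn":0},
  {"delta_pos":[0,0,-0.5],"turn":0},
  {"delta_pos":[0,0,-0.5],"turn":0},
  {"delta_pos":[0,0,-0.4],"turn":0},
  {"delta_pos":[0,0,-0.2],"turn":0},
  {"delta_pos":[0,0,0],"turn":0},
  {"delta_pos":[0,0,0],"turn":0},
])

```text
t: 5.65
ee_pos: [0.463, -0.2585, 0.1846]
eef_rot: [-3.14, 0.001, 0.374]
wrist_force: [-0.3, -0.3, -5.6]
gripper_width: 0.463
gripper_force: 61.2
```

```bash
python3 go.py 445.9,66.8,185,60 445.9,66.8,60,60
python3 - <<'E'
from h import *
o=[]
for n in("top","scene"):
    c=Cam(n);im=cams.camera(n);u,v=c.px([.4636,-.259,.18])[0].astype(int)
    o.append(cv2.resize(im[v-40:v+40,u-40:u+40],(400,400),interpolation=cv2.INTER_CUBIC))
cv2.imwrite("pics/g4.png",np.hstack(o))
E
```

```text
t 5.65 p [ 463.  -258.5  184.6] rpy [-1.7992e+02  4.0000e-02  2.1420e+01] F [-0.3 -0.3 -5.6] gw 0.4627481200913411 gf 61.2
445.9,66.8,185,60 turn -3.858 shift [ 5.463 -3.549 -0.007] q6 2.24
445.9,66.8,60,60 turn -0.0 shift [0.  0.  2.5] q6 2.24
```

View pics/g4.png

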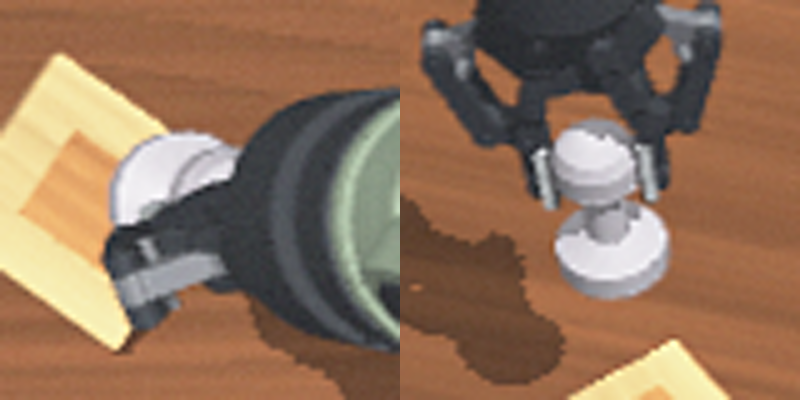

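>>> arm_command([
  {"delta_pos":[0,0,0],"turn":-0.5},
  {"delta_pos":[0,0,0],"turn":-0.8},
  {"delta_pos":[0,0,0],"turn":-0.9},
  {"delta_pos":[0,0,0],"turn":-0.9},
  {"delta_pos":[0,0,0],"turn":-0.758},
])

```text
t: 6.38
ee_pos: [0.4631, -0.2586, 0.1846]
eef_rot: [-3.14, -0.0, 1.052]
wrist_force: [-0.6, -0.2, -4.8]
gripper_width: 0.467
gripper_force: 61.1
```

>>> arm_command([
  {"delta_pos":[0.3,-0.195,0],"turn":0},
  {"delta_pos":[0.6,-0.39,0],"turn":0},
  {"delta_pos":[0.65,-0.422,0],"turn":0},
  {"delta_pos":[0.65,-0.422,0],"turn":0},
  {"delta_pos":[0.65,-0.422,0],"turn":0},
  {"delta_pos":[0.65,-0.422,0],"turn":0},
  {"delta_pos":[0.65,-0.422,0],"turn":0},
  {"delta_pos":[0.6,-0.39,0],"turn":0},
  {"delta_pos":[0.45,-0.293,0],"turn":0},
  {"delta_pos":[0.26,-0.17,0],"turn":0},
])

```text
t: 7.62
ee_pos: [0.4453, 0.068, 0.1852]
eef_rot: [-3.141, 0.0, 1.048]
wrist_force: [-0.4, 0.3, -5.5]
gripper_width: 0.464
gripper_force: 61.4
```

>>> arm_command([
  {"delta_pos":[0,0,0.3],"turn":0},
  {"delta_pos":[0,0,0.5],"turn":0},
  {"delta_pos":[0,0,0.5],"turn":0},
  {"delta_pos":[0,0,0.4],"turn":0},
  {"delta_pos":[0,0,0.3],"turn":0},
  {"delta_pos":[0,0,0.2],"turn":0},
  {"delta_pos":[0,0,0.1],"turn":0},
  {"delta_pos":[0,0,0.1],"turn":0},
  {"delta_pos":[0,0,0],"turn":0},
  {"delta_pos":[0,0,0],"turn":0},
])

```text
t: 8.88
ee_pos: [0.4468, 0.0662, 0.0658]
eef_rot: [3.141, -0.0, 1.047]
wrist_force: [1.1, 0.4, -5.8]
gripper_width: 0.464
gripper_force: 61.3
```

```bash
python3 go.py 445.9,66.8,56.5,60
```

```text
t 8.88 p [446.8  66.2  65.8] rpy [ 1.7997e+02 -2.0000e-02  5.9990e+01] F [ 1.1  0.4 -5.8] gw 0.464153783736239 gf 61.3
445.9,66.8,56.5,60 turn -0.001 shift [ 0.001 -0.021  0.185] q6 2.24
```

Lower 8 mm in small steps, watching the force.

>>> arm_command([
  {"delta_pos":[0,0,0.06],"turn":0},
  {"delta_pos":[0,0,0.05],"turn":0},
  {"delta_pos":[0,0,0.03],"turn":0},
  {"delta_pos":[0,0,0.03],"turn":0},
  {"delta_pos":[0,0,0],"turn":0},
])

```text
t: 9.5
ee_pos: [0.4463, 0.0663, 0.0568]
eef_rot: [-3.141, 0.0, 1.047]
wrist_force: [-0.5, -0.8, -4.6]
gripper_width: 0.465
gripper_force: 61.4
```

>>> arm_command([
  {"delta_pos":[0,0,0.02],"turn":0},
  {"delta_pos":[0,0,0],"turn":0},
])

```text
t: 9.75
ee_pos: [0.4466, 0.0662, 0.0562]
eef_rot: [3.141, -0.0, 1.047]
wrist_force: [-1.4, -0.0, -0.1]
gripper_width: 0.464
gripper_force: 61.7
```

>>> arm_command([
  {"delta_pos":[0,0,0],"turn":0},
  {"delta_pos":[0,0,0],"turn":0},
  {"delta_pos":[0,0,0],"turn":0},
  {"delta_pos":[0,0,0],"turn":0},
  {"delta_pos":[0,0,-0.1],"turn":0},
  {"delta_pos":[0,0,-0.4],"turn":0},
  {"delta_pos":[0,0,-0.7],"turn":0},
  {"delta_pos":[0,0,-0.8],"turn":0},
  {"delta_pos":[0,0,-0.5],"turn":0},
  {"delta_pos":[0,0,0],"turn":0},
], grip=85)

```text
t: 11.0
ee_pos: [0.4481, 0.0663, 0.1831]
eef_rot: [3.138, -0.002, 1.047]
wrist_force: [0.3, -0.7, -0.5]
gripper_width: 0.996
gripper_force: 0.0
```

```bash
python3 go.py 612.3,-84.5,130,74.6 612.3,-84.5,18,74.6
```

```text
t 11.0 p [448.1  66.3 183.1] rpy [ 1.7977e+02 -1.3000e-01  6.0000e+01] F [ 0.3 -0.7 -0.5] gw 0.995989574015081 gf 0.0
612.3,-84.5,130,74.6 turn -1.46 shift [-2.035  3.968  1.061] q6 1.7
612.3,-84.5,18,74.6 turn -0.0 shift [0.   0.   2.24] q6 1.7
```

>>> arm_command([
  {"delta_pos":[0,0,0],"turn":-0.73},
  {"delta_pos":[0,0,0],"turn":-0.73},
  {"delta_pos":[-0.2,0.4,0],"turn":0},
  {"delta_pos":[-0.35,0.7,0.1],"turn":0},
  {"delta_pos":[-0.4,0.8,0.2],"turn":0},
  {"delta_pos":[-0.4,0.8,0.26],"turn":0},
  {"delta_pos":[-0.4,0.75,0.3],"turn":0},
  {"delta_pos":[-0.28,0.52,0.2],"turn":0},
  {"delta_pos":[0,0,0],"turn":0},
  {"delta_pos":[0,0,0],"turn":0},
])

```text
t: 12.25
ee_pos: [0.6102, -0.0845, 0.1271]
eef_rot: [-3.14, -0.0, 1.301]
wrist_force: [0.7, -0.3, -0.3]
gripper_width: 0.993
gripper_force: 0.0
```

```bash
python3 go.py 612.3,-84.5,18,74.6
```

```text
t 12.25 p [610.2 -84.5 127.1] rpy [-1.799e+02 -1.000e-02  7.452e+01] F [ 0.7 -0.3 -0.3] gw 0.9928348125182354 gf 0.0
612.3,-84.5,18,74.6 turn -0.008 shift [0.012 0.04  2.183] q6 1.7
```

>>> arm_command([
  {"delta_pos":[0.01,0.04,0.3],"turn":0},
  {"delta_pos":[0,0,0.4],"turn":0},
  {"delta_pos":[0,0,0.4],"turn":0},
  {"delta_pos":[0,0,0.4],"turn":0},
  {"delta_pos":[0,0,0.3],"turn":0},
  {"delta_pos":[0,0,0.2],"turn":0},
  {"delta_pos":[0,0,0.13],"turn":0},
  {"delta_pos":[0,0,0],"turn":0},
  {"delta_pos":[0,0,0],"turn":0},
])

```text
t: 13.38
ee_pos: [0.6134, -0.0845, 0.022]
eef_rot: [3.141, -0.0, 1.302]
wrist_force: [0.6, 0.3, 0.2]
gripper_width: 0.995
gripper_force: 0.0
```

>>> arm_command([
  {"delta_pos":[0,0,0],"turn":0},
  {"delta_pos":[0,0,0],"turn":0},
  {"delta_pos":[0,0,0],"turn":0},
  {"delta_pos":[0,0,0],"turn":0},
  {"delta_pos":[0,0,0],"turn":0},
  {"delta_pos":[0,0,0],"turn":0},
  {"delta_pos":[0,0,0],"turn":0},
  {"delta_pos":[0,0,0],"turn":0},
], grip=37)

```text
t: 14.38
ee_pos: [0.6134, -0.0846, 0.0219]
eef_rot: [3.14, 0.0, 1.302]
wrist_force: [0.4, -0.4, 4.6]
gripper_width: 0.503
gripper_force: 63.0
```

>>> arm_command([
  {"delta_pos":[0,0,-0.1],"turn":0},
  {"delta_pos":[0,0,-0.2],"turn":0},
  {"delta_pos":[0,0,-0.3],"turn":0},
  {"delta_pos":[0,0,-0.4],"turn":0},
  {"delta_pos":[0,0,-0.5],"turn":0},
  {"delta_pos":[0,0,-0.4],"turn":0},
  {"delta_pos":[0,0,-0.2],"turn":0},
  {"delta_pos":[0,0,0],"turn":0},
  {"delta_pos":[0,0,0],"turn":0},
])

```text
t: 15.5
ee_pos: [0.6122, -0.0842, 0.1256]
eef_rot: [-3.14, 0.0, 1.302]
wrist_force: [-0.3, -0.3, -5.7]
gripper_width: 0.505
gripper_force: 62.1
```

```bash
python3 go.py 461.9,-258.5,122,53.6
python3 - <<'E'
from m import *
o=[]
for n in("top","scene"):
    im=cams.camera(n); cv2.imwrite(f"pics/{n}1.png",im)
im=cv2.imread("pics/top1.png")
w,a=meas("top",im,.462,-.2585,.014,"wood");print("square",rect(w))
w,b=meas("scene",cv2.imread("pics/scene1.png"),.462,-.2585,.014,"wood");print("square scene",rect(w))
w,_=meas("top",im,.6145,-.088,.014,"wood");print("oblong",rect(w))
c=Cam("scene");im=cv2.imread("pics/scene1.png");u,v=c.px([.612,-.085,.12])[0].astype(int)
cv2.imwrite("pics/g5.png",np.hstack([cv2.resize(im[v-40:v+40,u-40:u+40],(400,400)),cv2.resize(a,(400,400))]))
E
```

```text
t 15.5 p [612.2 -84.2 125.6] rpy [-179.91    0.     74.59] F [-0.3 -0.3 -5.7] gw 0.5054261121249805 gf 62.1
461.9,-258.5,122,53.6 turn 2.099 shift [-4.59  -0.351  0.072] q6 1.7
square [ 462.  -249.9  159.8  142.5    0. ]
square scene [ 446.9 -227.6  162.5  126.2  -36.5]
oblong [614.5 -93.9 159.8 148.    0. ]
```

View pics/g5.png

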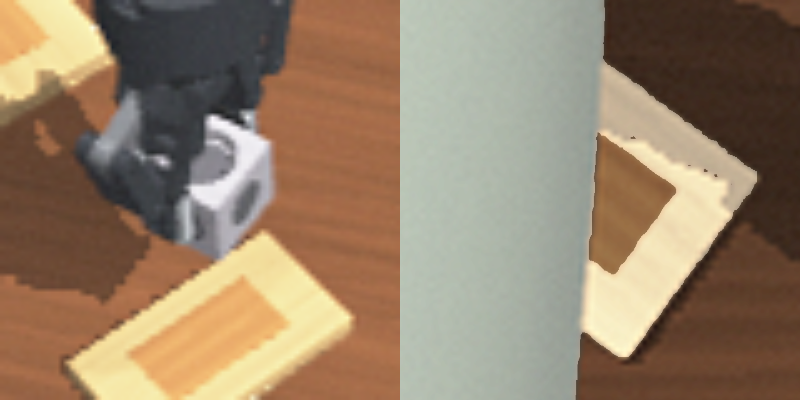

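```bash
cat >> m.py <<'E'
def inlay(n,im,x,y,half=.04,N=480):
    o=Cam(n).ortho(im,x,y,.014,half,N);h=cv2.cvtColor(o,cv2.COLOR_BGR2HSV).astype(int)
    m=((h[...,1]>118)&(h[...,2]>185)).astype(np.uint8)*255
    m=cv2.morphologyEx(m,cv2.MORPH_OPEN,np.ones((15,15)))
    cs,_=cv2.findContours(m,cv2.RETR_EXTERNAL,cv2.CHAIN_APPROX_NONE);p=max(cs,key=cv2.contourArea)[:,0]
    s=2*half/N;return np.c_[x+half-(p[:,1]+.5)*s,y+half-(p[:,0]+.5)*s].astype(np.float32)*1000,m
E
python3 - <<'E'
from m import *
im=cv2.imread("pics/scene1.png")
for n,x,y in(("square",.462,-.2585),("oblong",.6145,-.088)):
    w,m=inlay("scene",im,x,y);print(n,rect(w),m.mean()/255*80*80)
c=Cam("scene");print(cv2.cvtColor(im,cv2.COLOR_BGR2HSV)[tuple(c.px([.6145,-.088,.014])[0].astype(int)[::-1])])
E
python3 go.py
```

```text
square [ 462.2 -259.9   45.    44.7   53.6] 1871.5
oblong [615.5 -88.6  72.2  38.8 -34.1] 2642.638888888889
[ 15 139 235]
t 15.6 p [612.1 -84.2 125.4] rpy [-179.89    0.     74.6 ] F [-0.3  0.4 -5.2] gw 0.5067493235632388 gf 62.1
```

```bash
python3 go.py 462.1,-259.6,125,53.6
```

```text
t 15.6 p [612.1 -84.2 125.4] rpy [-179.89    0.     74.6 ] F [-0.3  0.4 -5.2] gw 0.5067493235632388 gf 62.1
462.1,-259.6,125,53.6 turn 2.1 shift [-4.604 -0.333  0.007] q6 1.69
```

>>> arm_command([
  {"delta_pos":[0,0,0],"turn":0.6},
  {"delta_pos":[0,0,0],"turn":0.8},
  {"delta_pos":[0,0,0],"turn":0.7},
  {"delta_pos":[-0.3,-0.02,0],"turn":0},
  {"delta_pos":[-0.6,-0.04,0],"turn":0},
  {"delta_pos":[-0.75,-0.06,0],"turn":0},
  {"delta_pos":[-0.8,-0.06,0],"turn":0},
  {"delta_pos":[-0.8,-0.06,0],"turn":0},
  {"delta_pos":[-0.7,-0.05,0],"turn":0},
  {"delta_pos":[-0.65,-0.04,0],"turn":0},
])

```text
t: 16.85
ee_pos: [0.4611, -0.261, 0.1262]
eef_rot: [-3.141, 0.001, 0.937]
wrist_force: [0.7, -0.6, -5.0]
gripper_width: 0.506
gripper_force: 62.0
```

>>> arm_command([
  {"delta_pos":[0,0,0],"turn":0},
  {"delta_pos":[0,0,0.2],"turn":0},
  {"delta_pos":[0,0,0.4],"turn":0},
  {"delta_pos":[0,0,0.4],"turn":0},
  {"delta_pos":[0,0,0.4],"turn":0},
  {"delta_pos":[0,0,0.3],"turn":0},
  {"delta_pos":[0,0,0.15],"turn":0},
  {"delta_pos":[0,0,0],"turn":0},
  {"delta_pos":[0,0,0],"turn":0},
  {"delta_pos":[0,0,0],"turn":0},
])

```text
t: 18.1
ee_pos: [0.4636, -0.2601, 0.0346]
eef_rot: [3.14, 0.0, 0.935]
wrist_force: [0.9, -0.1, -4.8]
gripper_width: 0.506
gripper_force: 62.0
```

```bash
python3 go.py 462.1,-259.6,22,53.6
```

```text
t 18.1 p [ 463.6 -260.1   34.6] rpy [179.92   0.    53.6 ] F [ 0.9 -0.1 -4.8] gw 0.5063339719352777 gf 62.0
462.1,-259.6,22,53.6 turn -0.0 shift [-0.01  -0.031  0.253] q6 1.69
```

>>> arm_command([
  {"delta_pos":[0,-0.02,0.08],"turn":0},
  {"delta_pos":[0,0,0.06],"turn":0},
  {"delta_pos":[0,0,0.04],"turn":0},
  {"delta_pos":[0,0,0.03],"turn":0},
  {"delta_pos":[0,0,0],"turn":0},
])

```text
t: 18.73
ee_pos: [0.4622, -0.259, 0.0233]
eef_rot: [-3.141, -0.0, 0.935]
wrist_force: [0.1, -0.1, -4.9]
gripper_width: 0.509
gripper_force: 62.0
```

>>> arm_command([
  {"delta_pos":[0,0,0.02],"turn":0},
  {"delta_pos":[0,0,0],"turn":0},
])

```text
t: 18.98
ee_pos: [0.4623, -0.2591, 0.0224]
eef_rot: [-3.142, -0.0, 0.935]
wrist_force: [0.2, 0.8, -4.1]
gripper_width: 0.502
gripper_force: 62.0
```

>>> arm_command([
  {"delta_pos":[0,0,0.02],"turn":0},
  {"delta_pos":[0,0,0],"turn":0},
])

```text
t: 19.23
ee_pos: [0.4624, -0.2592, 0.022]
eef_rot: [3.141, 0.0, 0.935]
wrist_force: [-2.0, 2.2, 2.7]
gripper_width: 0.502
gripper_force: 62.7
```

>>> arm_command([
  {"delta_pos":[0,0,0],"turn":0},
  {"delta_pos":[0,0,0],"turn":0},
  {"delta_pos":[0,0,0],"turn":0},
  {"delta_pos":[0,0,0],"turn":0},
  {"delta_pos":[0,0,-0.1],"turn":0},
  {"delta_pos":[0,0,-0.4],"turn":0},
  {"delta_pos":[0,0,-0.7],"turn":0},
  {"delta_pos":[0,0,-0.9],"turn":0},
  {"delta_pos":[0,0,-0.8],"turn":0},
  {"delta_pos":[0,0,-0.4],"turn":0},
], grip=85)

```text
t: 20.48
ee_pos: [0.4632, -0.2598, 0.1894]
eef_rot: [3.138, 0.0, 0.935]
wrist_force: [0.2, 0.4, -0.1]
gripper_width: 0.998
gripper_force: 0.0
```

```bash
python3 go.py 520,-20,185,94.2
```

```text
t 20.48 p [ 463.2 -259.8  189.4] rpy [179.78   0.    53.6 ] F [ 0.2  0.4 -0.1] gw 0.997970509340913 gf 0.0
520,-20,185,94.2 turn -4.06 shift [4.7   1.483 0.087] q6 1.46
```

>>> arm_command([
  {"delta_pos":[0,0,0],"turn":-0.9},
  {"delta_pos":[0,0,0],"turn":-1},
  {"delta_pos":[0,0,0],"turn":-1},
  {"delta_pos":[0,0,0],"turn":-1},
  {"delta_pos":[0.8,0.25,0],"turn":-0.16},
  {"delta_pos":[0.9,0.3,0],"turn":0},
  {"delta_pos":[0.9,0.3,0],"turn":0},
  {"delta_pos":[0.9,0.3,0],"turn":0},
  {"delta_pos":[0.7,0.2,0],"turn":0},
  {"delta_pos":[0.5,0.13,0],"turn":0},
])

```text
t: 21.72
ee_pos: [0.5202, -0.0179, 0.1868]
eef_rot: [3.141, -0.0, 1.646]
wrist_force: [0.9, -0.4, 0.3]
gripper_width: 0.991
gripper_force: 0.0
```

```bash
python3 go.py 499.3,258.8,125,94.2
cat > b.py <<'E'
from m import *
import sys
tag=sys.argv[1];im={}
for n in("top","scene"): im[n]=cams.camera(n);cv2.imwrite(f"pics/{n}{tag}.png",im[n])
for nm,x,y,z,k in[("cubetop",.462,-.2596,.054,195),("anvilface",.499,.259,.064,205)]:
  for n in im:
    try: w,_=meas(n,im[n],x,y,z,k,.06,480);print(n,nm,rect(w))
    except Exception as e: print(n,nm,e)
o=[Cam(n).ortho(im[n],x,y,.014,.08,260) for n in im for x,y in((.462,-.2596),(.446,.0665),(.615,-.0885))]
cv2.imwrite(f"pics/v{tag}.png",np.vstack([np.hstack(o[:3]),np.hstack(o[3:])]))
E
python3 b.py 2
```

```text
t 21.73 p [520.2 -17.9 186.8] rpy [179.98  -0.    94.28] F [ 0.9 -0.4  0.3] gw 0.9909629326764209 gf 0.0
499.3,258.8,125,94.2 turn 0.008 shift [ 5.55  -0.012  1.236] q6 1.98
top cubetop [ 464.9 -261.5   45.    38.1   53.8]
scene cubetop [ 465.1 -260.5   47.    39.5   53.9]
top anvilface [499.2 265.9  94.8  28.6 -84.7]
scene anvilface [498.4 268.8  93.4  25.9 -86.9]
```

View pics/v2.png

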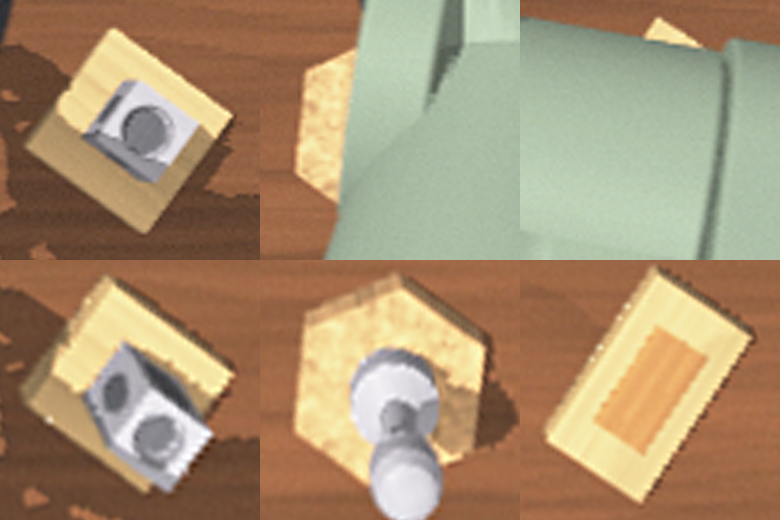

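>>> arm_command([
  {"delta_pos":[0.4,0,0],"turn":0},
  {"delta_pos":[0.7,0,0],"turn":0},
  {"delta_pos":[0.9,0,0],"turn":0},
  {"delta_pos":[0.9,0,0.1],"turn":0},
  {"delta_pos":[0.9,0,0.2],"turn":0},
  {"delta_pos":[0.8,0,0.3],"turn":0},
  {"delta_pos":[0.6,0,0.3],"turn":0},
  {"delta_pos":[0.35,0,0.3],"turn":0},
  {"delta_pos":[0,0,0],"turn":0},
  {"delta_pos":[0,0,0],"turn":0},
])

```text
t: 23.08
ee_pos: [0.5001, 0.2561, 0.1267]
eef_rot: [3.141, 0.001, 1.643]
wrist_force: [0.4, 0.4, 0.4]
gripper_width: 0.997
gripper_force: 0.0
```

```bash
python3 go.py 499.3,259,37,94.2
python3 - <<'E'
from m import *
im={n:cams.camera(n) for n in("top","scene")}
for n in im:
  for k in (190,200,210):
    w,_=meas(n,im[n],.462,-.2596,.054,k,.06,480);print(n,k,"cubetop",rect(w))
w,m=inlay("scene",im["scene"],.6145,-.088);print("oblong",rect(w))
w,m=inlay("top",im["top"],.6145,-.088);print("oblong",rect(w))
E
```

```text
t 23.07 p [500.1 256.1 126.7] rpy [1.7999e+02 3.0000e-02 9.4130e+01] F [0.4 0.4 0.4] gw 0.9969073301139552 gf 0.0
499.3,259,37,94.2 turn -0.007 shift [ 0.059 -0.012  1.794] q6 1.98
top 190 cubetop [ 462.6 -259.2   46.3   45.3   53.7]
top 200 cubetop [ 462.5 -259.5   45.7   45.1   53.7]
top 210 cubetop [ 462.5 -259.7   45.1   45.    54.1]
scene 190 cubetop [ 463.  -258.6   48.3   46.    54.3]
scene 200 cubetop [ 462.3 -259.1   47.    45.6   53.8]
scene 210 cubetop [ 462.1 -259.4   46.1   45.5   53.9]
oblong [615.5 -88.5  72.2  38.7 -33.9]
oblong [614.6 -88.3  71.3  37.  -33.9]
```

>>> arm_command([
  {"delta_pos":[0.05,0,0.3],"turn":0},
  {"delta_pos":[0,0,0.4],"turn":0},
  {"delta_pos":[0,0,0.4],"turn":0},
  {"delta_pos":[0,0,0.3],"turn":0},
  {"delta_pos":[0,0,0.2],"turn":0},
  {"delta_pos":[0,0,0.15],"turn":0},
  {"delta_pos":[0,0,0.04],"turn":0},
  {"delta_pos":[0,0,0],"turn":0},
])

```text
t: 24.18
ee_pos: [0.4998, 0.2597, 0.0372]
eef_rot: [3.141, -0.0, 1.644]
wrist_force: [-0.0, -0.0, -0.5]
gripper_width: 0.995
gripper_force: 0.0
```

>>> arm_command([
  {"delta_pos":[0,0,0],"turn":0},
  {"delta_pos":[0,0,0],"turn":0},
  {"delta_pos":[0,0,0],"turn":0},
  {"delta_pos":[0,0,0],"turn":0},
  {"delta_pos":[0,0,0],"turn":0},
  {"delta_pos":[0,0,0],"turn":0},
  {"delta_pos":[0,0,0],"turn":0},
  {"delta_pos":[0,0,0],"turn":0},
  {"delta_pos":[0,0,0],"turn":0},
  {"delta_pos":[0,0,0],"turn":0},
], grip=16)

```text
t: 25.42
ee_pos: [0.4996, 0.2597, 0.0373]
eef_rot: [3.141, -0.0, 1.644]
wrist_force: [-2.3, -0.2, 4.6]
gripper_width: 0.269
gripper_force: 59.2
```

```bash
python3 go.py
python3 - <<'E'
from h import *
c=Cam("scene");im=cams.camera("scene");u,v=c.px([.4995,.259,.06])[0].astype(int)
a=cv2.resize(im[v-40:v+40,u-40:u+40],(400,400),interpolation=cv2.INTER_CUBIC)
cv2.imwrite("pics/g6.png",a)
E
```

```text
t 25.43 p [499.6 259.7  37.3] rpy [ 1.7999e+02 -1.0000e-02  9.4200e+01] F [-2.3 -0.2  4.6] gw 0.26872307281716495 gf 59.2
```

View pics/g6.png

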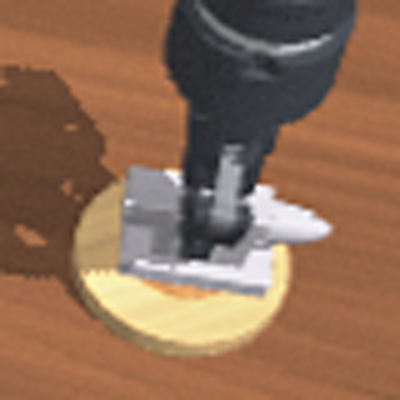

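>>> arm_command([
  {"delta_pos":[0,0,-0.1],"turn":0},
  {"delta_pos":[0,0,-0.2],"turn":0},
  {"delta_pos":[0,0,-0.4],"turn":0},
  {"delta_pos":[0,0,-0.5],"turn":0},
  {"delta_pos":[0,0,-0.5],"turn":0},
  {"delta_pos":[0,0,-0.3],"turn":0},
  {"delta_pos":[0,0,-0.2],"turn":0},
  {"delta_pos":[0,0,0],"turn":0},
  {"delta_pos":[0,0,0],"turn":0},
])

```text
t: 26.6
ee_pos: [0.499, 0.2594, 0.146]
eef_rot: [-3.14, 0.0, 1.644]
wrist_force: [-0.8, -0.8, -3.6]
gripper_width: 0.272
gripper_force: 59.1
```

```bash
python3 go.py 615,-88.4,150,146.1
```

```text
t 26.6 p [499.  259.4 146. ] rpy [-1.7991e+02  3.0000e-02  9.4200e+01] F [-0.8 -0.8 -3.6] gw 0.2719939094630936 gf 59.1
615,-88.4,150,146.1 turn -5.19 shift [-5.806 -4.479 -0.079] q6 0.45
```

>>> arm_command([
  {"delta_pos":[0,0,0],"turn":-0.6},
  {"delta_pos":[0,0,0],"turn":-0.9},
  {"delta_pos":[0,0,0],"turn":-0.95},
  {"delta_pos":[0,0,0],"turn":-0.95},
  {"delta_pos":[0,0,0],"turn":-0.95},
  {"delta_pos":[0,0,0],"turn":-0.84},
])

```text
t: 27.35
ee_pos: [0.4989, 0.2594, 0.1458]
eef_rot: [-3.14, -0.001, 2.555]
wrist_force: [0.3, 0.3, -4.7]
gripper_width: 0.269
gripper_force: 59.0
```

>>> arm_command([
  {"delta_pos":[-0.35,-0.27,0],"turn":0},
  {"delta_pos":[-0.6,-0.46,0],"turn":0},
  {"delta_pos":[-0.7,-0.54,0],"turn":0},
  {"delta_pos":[-0.7,-0.54,0],"turn":0},
  {"delta_pos":[-0.7,-0.54,0],"turn":0},
  {"delta_pos":[-0.7,-0.54,0],"turn":0},
  {"delta_pos":[-0.7,-0.54,0],"turn":0},
  {"delta_pos":[-0.65,-0.5,0],"turn":0},
  {"delta_pos":[-0.45,-0.35,0],"turn":0},
  {"delta_pos":[-0.26,-0.2,0],"turn":0},
])

```text
t: 28.6
ee_pos: [0.6155, -0.0896, 0.1458]
eef_rot: [-3.141, -0.002, 2.548]
wrist_force: [-0.5, 0.5, -4.2]
gripper_width: 0.271
gripper_force: 59.2
```

>>> arm_command([
  {"delta_pos":[0,0,0],"turn":0},
  {"delta_pos":[0,0,0.3],"turn":0},
  {"delta_pos":[0,0,0.4],"turn":0},
  {"delta_pos":[0,0,0.4],"turn":0},
  {"delta_pos":[0,0,0.4],"turn":0},
  {"delta_pos":[0,0,0.3],"turn":0},
  {"delta_pos":[0,0,0.15],"turn":0},
  {"delta_pos":[0,0,0],"turn":0},
  {"delta_pos":[0,0,0],"turn":0},
])

```text
t: 29.72
ee_pos: [0.6164, -0.0884, 0.0501]
eef_rot: [3.141, 0.001, 2.55]
wrist_force: [0.3, 0.9, -4.3]
gripper_width: 0.272
gripper_force: 59.2
```

```bash
python3 go.py 615,-88.4,38,146.1
```

```text
t 29.73 p [616.4 -88.4  50.1] rpy [1.7997e+02 7.0000e-02 1.4610e+02] F [ 0.3  0.9 -4.3] gw 0.27151040560035494 gf 59.2
615,-88.4,38,146.1 turn 0.0 shift [ 0.022 -0.015  0.243] q6 0.45
```

>>> arm_command([
  {"delta_pos":[0.02,-0.01,0.08],"turn":0},
  {"delta_pos":[0,0,0.06],"turn":0},
  {"delta_pos":[0,0,0.04],"turn":0},
  {"delta_pos":[0,0,0.03],"turn":0},
  {"delta_pos":[0,0,0],"turn":0},
])

```text
t: 30.35
ee_pos: [0.6146, -0.0882, 0.0388]
eef_rot: [-3.142, -0.0, 2.55]
wrist_force: [0.1, -0.4, -5.0]
gripper_width: 0.265
gripper_force: 59.2
```

>>> arm_command([
  {"delta_pos":[0,0,0.02],"turn":0},
  {"delta_pos":[0,0,0],"turn":0},
])

```text
t: 30.6
ee_pos: [0.6146, -0.0882, 0.0379]
eef_rot: [-3.142, -0.0, 2.55]
wrist_force: [-0.0, 0.4, -4.9]
gripper_width: 0.266
gripper_force: 59.2
```

>>> arm_command([
  {"delta_pos":[0,0,0.02],"turn":0},
  {"delta_pos":[0,0,0],"turn":0},
])

```text
t: 30.85
ee_pos: [0.6148, -0.0882, 0.0373]
eef_rot: [3.142, 0.0, 2.55]
wrist_force: [-1.8, -0.1, -0.9]
gripper_width: 0.271
gripper_force: 59.6
```

>>> arm_command([
  {"delta_pos":[0,0,0.01],"turn":0},
  {"delta_pos":[0,0,0],"turn":0},
  {"delta_pos":[0,0,0],"turn":0},
  {"delta_pos":[0,0,0],"turn":0},
  {"delta_pos":[0,0,-0.1],"turn":0},
  {"delta_pos":[0,0,-0.4],"turn":0},
  {"delta_pos":[0,0,-0.7],"turn":0},
  {"delta_pos":[0,0,-0.9],"turn":0},
  {"delta_pos":[0,0,-0.6],"turn":0},
  {"delta_pos":[0,0,-0.2],"turn":0},
], grip=85)

```text
t: 32.1
ee_pos: [0.6159, -0.0885, 0.1839]
eef_rot: [3.14, 0.004, 2.55]
wrist_force: [0.2, 0.4, -1.1]
gripper_width: 0.992
gripper_force: 0.0
```

```bash
python3 - <<'E'
from m import *
im={n:cams.camera(n) for n in("top","scene")}
for n in im: cv2.imwrite(f"pics/{n}3.png",im[n])
# round inlay
for n in im:
    try: w,m=inlay(n,im[n],.4967,.255);print(n,"round",circ(w),rect(w))
    except Exception as e: print(n,e)
c={n:Cam(n) for n in im}
o=[c[n].ortho(im[n],.4463,.0663,z,.05,390) for n,z in(("top",.084),("scene",.084))]
cv2.imwrite("pics/st.png",np.hstack(o))
print([np.round(d["xyz"],3) for n in im for d in cams.find_in(n,"stake")[:1]])
E
python3 go.py 446.3,66.5,185,146.1
```

```text
top round [497.1 255.8  53.2] [497.  256.1  53.2  53.1 -26.6]
scene round [497.9 255.8  52.5] [497.7 255.6  53.2  52.3   0. ]
[array([0.448, 0.064, 0.087]), array([0.456, 0.066, 0.037])]
t 32.3 p [613.9 -88.  180.1] rpy [-1.7996e+02 -1.1000e-01  1.4610e+02] F [ 0.6 -0.7  0.3] gw 0.9989445842174519 gf 0.0
446.3,66.5,185,146.1 turn -0.0 shift [ 4.505  0.695 -0.098] q6 0.74
```

View pics/st.png

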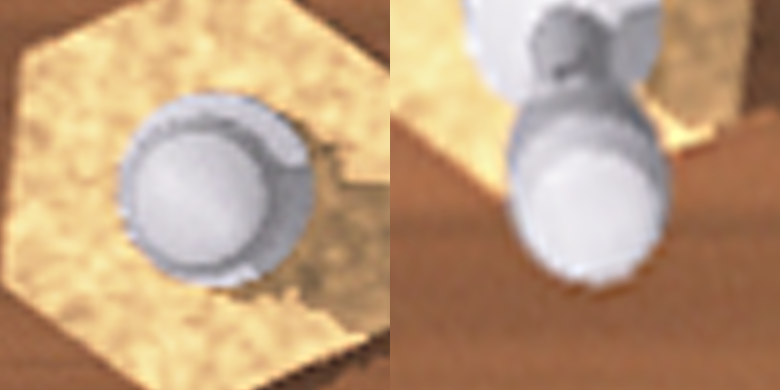

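```bash
python3 go.py 446,65.2,150,146.1
```

```text
t 32.3 p [613.9 -88.  180.1] rpy [-1.7996e+02 -1.1000e-01  1.4610e+02] F [ 0.6 -0.7  0.3] gw 0.9989445842174519 gf 0.0
446,65.2,150,146.1 turn -0.0 shift [4.495 0.67  0.602] q6 0.74
```

>>> arm_command([
  {"delta_pos":[0.4,0.06,0],"turn":0},
  {"delta_pos":[0.8,0.12,0],"turn":0},
  {"delta_pos":[0.9,0.13,0],"turn":0},
  {"delta_pos":[0.9,0.13,0.1],"turn":0},
  {"delta_pos":[0.8,0.12,0.2],"turn":0},
  {"delta_pos":[0.5,0.08,0.2],"turn":0},
  {"delta_pos":[0.2,0.03,0.1],"turn":0},
  {"delta_pos":[0,0,0],"turn":0},
  {"delta_pos":[0,0,0],"turn":0},
  {"delta_pos":[0,0,0],"turn":0},
])

```text
t: 33.55
ee_pos: [0.4476, 0.0645, 0.1516]
eef_rot: [3.141, 0.001, 2.549]
wrist_force: [-0.2, 1.0, 0.1]
gripper_width: 0.996
gripper_force: 0.0
```

```bash
python3 go.py 446,65.2,55.5,146.1
python3 - <<'E'
from m import *
im={n:cams.camera(n) for n in("top","scene")}
for n in im:
    cv2.imwrite(f"pics/{n}4.png",im[n])
    for k in(195,210): w,_=meas(n,im[n],.608,-.084,.064,k,.07,560);print(n,"anvilface",rect(w))
E
```

```text
t 33.55 p [447.6  64.5 151.6] rpy [1.7998e+02 4.0000e-02 1.4604e+02] F [-0.2  1.   0.1] gw 0.9957548634679207 gf 0.0
446,65.2,55.5,146.1 turn -0.006 shift [ 0.033 -0.006  1.923] q6 0.74
top anvilface [604.3 -80.9  97.1  30.8 -32.9]
top anvilface [604.5 -80.8  96.8  30.4 -32.9]
scene anvilface [606.3 -83.7  92.4  27.7 -34.2]
scene anvilface [606.2 -84.1  91.5  26.6 -34.4]
```

Run:
```python
from m import *
t=np.radians(146.1);U=np.array([np.cos(t),np.sin(t)]);V=np.array([-U[1],U[0]])
for n in("top","scene"):
    im=cv2.imread(f"pics/{n}4.png")
    for k in(195,210,225):
        w,_=meas(n,im,.608,-.084,.064,k,.07,560);d=w-[615,-88.4];a=d@U;b=d@V
        print(n,k,"ext",np.round([a.min(),a.max()],1),"face v at a:",[(q,np.round([b[abs(a-q)<1.5].min(),b[abs(a-q)<1.5].max()],1).tolist()) for q in(-30,-10,10,22,40,50)])
c={n:Cam(n) for n in("top","scene")}
o=[c[n].ortho(cv2.imread(f"pics/{n}4.png"),.612,-.086,z,.07,400) for n in c for z in(.014,)]
# overlay expected outlines: face z=.064, foot top z=.026, block inlay
for i,n in enumerate(c):
    Hc=lambda P:[ (int((.086*0+(-.086+.07-q[1]))/.14*400),int((.612+.07-q[0])/.14*400)) for q in P]
    for z,x0,x1,h,col in((.064,-40,28,12,(0,0,255)),(.026,-36,36,19,(0,160,0)),(.014,-36,36,19,(255,0,0))):
        P=[np.r_[np.array([615,-88.4])+U*a+V*b,z*1000]/1000 for a,b in((x0,-h),(x1,-h),(x1,h),(x0,h))]
        uv=c[n].px(P);g=np.array([c[n].ray(q,.014) for q in uv])
        cv2.polylines(o[i],[np.array(Hc(g),int)],True,col,1)
cv2.imwrite("pics/an.png",np.hstack(o))
```

```text
top 195 ext [-35.5  61.5] face v at a: [(-30, [-10.3, 13.6]), (-10, [-15.8, 14.7]), (10, [-15.5, 15.1]), (22, [-15.2, 15.0]), (40, [-14.8, 9.4]), (50, [-4.8, 7.6])]
top 210 ext [-35.5  61.3] face v at a: [(-30, [-10.3, 13.6]), (-10, [-15.8, 14.0]), (10, [-15.5, 14.7]), (22, [-15.2, 14.5]), (40, [-14.8, 8.2]), (50, [-4.8, 6.7])]
top 225 ext [-35.5  57.1] face v at a: [(-30, [-10.3, 13.6]), (-10, [-15.8, 13.8]), (10, [-15.4, 14.2]), (22, [-15.2, 14.0]), (40, [-14.8, 6.7]), (50, [-3.2, 5.5])]
scene 195 ext [-36.3  56. ] face v at a: [(-30, [-12.3, 13.0]), (-10, [-11.6, 13.7]), (10, [-11.4, 13.7]), (22, [-11.4, 14.7]), (40, [-12.0, 5.8]), (50, [-8.6, 4.4])]
scene 210 ext [-36.   55.5] face v at a: [(-30, [-11.4, 12.6]), (-10, [-10.7, 13.5]), (10, [-10.5, 13.5]), (22, [-10.3, 14.6]), (40, [-11.5, 5.4]), (50, [-8.0, 3.7])]
scene 225 ext [-35.7  54.9] face v at a: [(-30, [-10.5, 12.3]), (-10, [-9.9, 13.2]), (10, [-9.6, 13.1]), (22, [-9.4, 14.3]), (40, [-9.5, 4.7]), (50, [-6.8, 3.1])]
```

View pics/an.png

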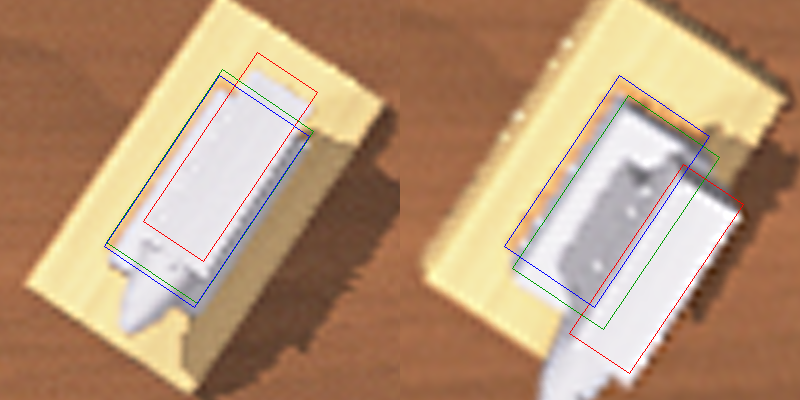

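>>> arm_command([
  {"delta_pos":[0.02,0,0.3],"turn":0},
  {"delta_pos":[0,0,0.4],"turn":0},
  {"delta_pos":[0,0,0.4],"turn":0},
  {"delta_pos":[0,0,0.4],"turn":0},
  {"delta_pos":[0,0,0.25],"turn":0},
  {"delta_pos":[0,0,0.15],"turn":0},
  {"delta_pos":[0,0,0],"turn":0},
  {"delta_pos":[0,0,0],"turn":0},
])

```text
t: 34.65
ee_pos: [0.4462, 0.0657, 0.0569]
eef_rot: [3.141, 0.001, 2.55]
wrist_force: [-0.9, -0.6, 0.4]
gripper_width: 0.996
gripper_force: 0.0
```

>>> arm_command([
  {"delta_pos":[0,0,0],"turn":0},
  {"delta_pos":[0,0,0],"turn":0},
  {"delta_pos":[0,0,0],"turn":0},
  {"delta_pos":[0,0,0],"turn":0},
  {"delta_pos":[0,0,0],"turn":0},
  {"delta_pos":[0,0,0],"turn":0},
  {"delta_pos":[0,0,0],"turn":0},
  {"delta_pos":[0,0,0],"turn":0},
], grip=36)

```text
t: 35.65
ee_pos: [0.4465, 0.066, 0.0571]
eef_rot: [3.14, 0.001, 2.55]
wrist_force: [0.2, 2.2, 4.3]
gripper_width: 0.468
gripper_force: 59.6
```

>>> arm_command([
  {"delta_pos":[0,0,-0.1],"turn":0},
  {"delta_pos":[0,0,-0.2],"turn":0},
  {"delta_pos":[0,0,-0.4],"turn":0},
  {"delta_pos":[0,0,-0.5],"turn":0},
  {"delta_pos":[0,0,-0.5],"turn":0},
  {"delta_pos":[0,0,-0.3],"turn":0},
  {"delta_pos":[0,0,-0.2],"turn":0},
  {"delta_pos":[0,0,0],"turn":0},
  {"delta_pos":[0,0,0],"turn":0},
  {"delta_pos":[0,0,0],"turn":0},
])

```text
t: 36.9
ee_pos: [0.4451, 0.0657, 0.1657]
eef_rot: [-3.141, -0.001, 2.55]
wrist_force: [0.1, 0.2, -5.1]
gripper_width: 0.461
gripper_force: 61.3
```

```bash
python3 go.py 497.4,255.8,165,146.1
```

```text
t 36.9 p [445.1  65.7 165.7] rpy [-1.7995e+02 -8.0000e-02  1.4609e+02] F [ 0.1  0.2 -5.1] gw 0.4614475021387333 gf 61.3
497.4,255.8,165,146.1 turn -0.001 shift [1.252 3.739 0.014] q6 1.07
```

>>> arm_command([
  {"delta_pos":[0.1,0.3,0],"turn":0},
  {"delta_pos":[0.2,0.6,0],"turn":0},
  {"delta_pos":[0.25,0.74,0],"turn":0},
  {"delta_pos":[0.25,0.74,0],"turn":0},
  {"delta_pos":[0.22,0.66,0],"turn":0},
  {"delta_pos":[0.15,0.45,0],"turn":0},
  {"delta_pos":[0.07,0.23,0],"turn":0},
  {"delta_pos":[0,0,0],"turn":0},
  {"delta_pos":[0,0,0],"turn":0},
])

```text
t: 38.02
ee_pos: [0.4976, 0.2539, 0.1662]
eef_rot: [-3.14, -0.0, 2.549]
wrist_force: [1.0, 0.4, -4.9]
gripper_width: 0.465
gripper_force: 61.7
```

>>> arm_command([
  {"delta_pos":[0,0,0.2],"turn":0},
  {"delta_pos":[0,0,0.4],"turn":0},
  {"delta_pos":[0,0,0.4],"turn":0},
  {"delta_pos":[0,0,0.4],"turn":0},
  {"delta_pos":[0,0,0.3],"turn":0},
  {"delta_pos":[0,0,0.2],"turn":0},
  {"delta_pos":[0,0,0.1],"turn":0},
  {"delta_pos":[0,0,0],"turn":0},
  {"delta_pos":[0,0,0],"turn":0},
  {"delta_pos":[0,0,0],"turn":0},
])

```text
t: 39.28
ee_pos: [0.4984, 0.2549, 0.067]
eef_rot: [3.141, 0.001, 2.55]
wrist_force: [0.1, 0.3, -4.7]
gripper_width: 0.462
gripper_force: 61.7
```

```bash
python3 go.py 497.4,255.8,57,146.1
```

```text
t 39.27 p [498.4 254.9  67. ] rpy [1.7995e+02 3.0000e-02 1.4610e+02] F [ 0.1  0.3 -4.7] gw 0.46234574858899047 gf 61.7
497.4,255.8,57,146.1 turn 0.0 shift [0.028 0.004 0.2  ] q6 1.07
```

>>> arm_command([
  {"delta_pos":[0.02,0,0.07],"turn":0},
  {"delta_pos":[0,0,0.05],"turn":0},
  {"delta_pos":[0,0,0.03],"turn":0},
  {"delta_pos":[0,0,0.03],"turn":0},
  {"delta_pos":[0,0,0],"turn":0},
])

```text
t: 39.9
ee_pos: [0.4972, 0.2552, 0.0573]
eef_rot: [-3.142, -0.0, 2.55]
wrist_force: [0.4, 0.1, -5.0]
gripper_width: 0.463
gripper_force: 61.7
```

>>> arm_command([
  {"delta_pos":[0,0,0.02],"turn":0},
  {"delta_pos":[0,0,0],"turn":0},
])

```text
t: 40.15
ee_pos: [0.4975, 0.2553, 0.0571]
eef_rot: [3.141, 0.001, 2.55]
wrist_force: [-1.6, -0.3, 3.1]
gripper_width: 0.461
gripper_force: 62.3
```

Contact; release, rise, and head back to the anvil.

>>> arm_command([
  {"delta_pos":[0,0,0],"turn":0},
  {"delta_pos":[0,0,0],"turn":0},
  {"delta_pos":[0,0,0],"turn":0},
  {"delta_pos":[0,0,0],"turn":0},
  {"delta_pos":[0,0,-0.1],"turn":0},
  {"delta_pos":[0,0,-0.4],"turn":0},
  {"delta_pos":[0,0,-0.7],"turn":0},
  {"delta_pos":[0,0,-0.8],"turn":0},
  {"delta_pos":[0,0,-0.4],"turn":0},
  {"delta_pos":[0,0,0],"turn":0},
], grip=85)

```text
t: 41.4
ee_pos: [0.4985, 0.2557, 0.1784]
eef_rot: [3.138, 0.002, 2.55]
wrist_force: [0.4, -0.8, -0.3]
gripper_width: 0.991
gripper_force: 0.0
```

```bash
python3 go.py 614.8,-88.2,150,146.1
python3 - <<'E'
from h import *
print([(n,np.round(d["xyz"],3)) for n in("top","scene") for _ in [cams.camera(n)] for d in cams.find_in(n,"jar")[:1]])
E
```

```text
t 41.4 p [498.5 255.7 178.4] rpy [1.7981e+02 1.4000e-01 1.4610e+02] F [ 0.4 -0.8 -0.3] gw 0.9910209502164034 gf 0.0
614.8,-88.2,150,146.1 turn 0.0 shift [-5.767 -4.412  0.568] q6 0.45
[('top', array([0.664, 0.209, 0.074])), ('scene', array([0.683, 0.214, 0.073]))]
```

>>> arm_command([
  {"delta_pos":[-0.4,-0.31,0],"turn":0},
  {"delta_pos":[-0.65,-0.5,0],"turn":0},
  {"delta_pos":[-0.7,-0.54,0],"turn":0},
  {"delta_pos":[-0.7,-0.54,0],"turn":0},
  {"delta_pos":[-0.7,-0.54,0],"turn":0},
  {"delta_pos":[-0.7,-0.54,0.1],"turn":0},
  {"delta_pos":[-0.7,-0.54,0.1],"turn":0},
  {"delta_pos":[-0.6,-0.46,0.1],"turn":0},
  {"delta_pos":[-0.4,-0.3,0.15],"turn":0},
  {"delta_pos":[-0.22,-0.14,0.1],"turn":0},
])

```text
t: 42.85
ee_pos: [0.6133, -0.0895, 0.1475]
eef_rot: [-3.141, -0.002, 2.549]
wrist_force: [-0.3, 1.0, -0.1]
gripper_width: 0.995
gripper_force: 0.0
```

>>> arm_command([
  {"delta_pos":[0,0,0],"turn":0},
  {"delta_pos":[0,0,0],"turn":0},
])

```text
t: 43.1
ee_pos: [0.6134, -0.0875, 0.1489]
eef_rot: [3.141, -0.001, 2.551]
wrist_force: [-0.3, -0.1, 0.9]
gripper_width: 0.998
gripper_force: 0.0
```

```bash
python3 go.py 614.8,-88.2,37,146.1
python3 - <<'E'
from m import *
# stake foot: edge of metal vs. wood in top & scene at foot-top height
im={n:cams.camera(n) for n in("top","scene")}
for n in im:
    cv2.imwrite(f"pics/{n}5.png",im[n])
    # back edge circle fit of the foot (part not hidden by the head): keep points away from head direction
    w,_=meas(n,im[n],.4974,.2558,.028,150,.06,480)
    c=np.array([497.4,255.8]);cam=Cam(n).T[:2,3]*1000;d=(c-cam)/np.linalg.norm(c-cam)
    s=w[((w-c)@d)<-3];print(n,"foot",circ(s),len(s))
E
```

```text
t 43.1 p [613.4 -87.5 148.9] rpy [ 1.7999e+02 -4.0000e-02  1.4617e+02] F [-0.3 -0.1  0.9] gw 0.9978814572947453 gf 0.0
614.8,-88.2,37,146.1 turn 0.007 shift [-0.031  0.005  2.239] q6 0.45
top foot [498.1 272.4  39.5] 15
scene foot [506.3 255.9  46.8] 422
```

>>> arm_command([
  {"delta_pos":[-0.025,0,0.3],"turn":0},
  {"delta_pos":[0,0,0.45],"turn":0},
  {"delta_pos":[0,0,0.45],"turn":0},
  {"delta_pos":[0,0,0.4],"turn":0},
  {"delta_pos":[0,0,0.3],"turn":0},
  {"delta_pos":[0,0,0.2],"turn":0},
  {"delta_pos":[0,0,0.12],"turn":0},
  {"delta_pos":[0,0,0],"turn":0},
  {"delta_pos":[0,0,0],"turn":0},
])

```text
t: 44.32
ee_pos: [0.6152, -0.0896, 0.0386]
eef_rot: [3.141, 0.001, 2.55]
wrist_force: [0.7, 0.2, -0.3]
gripper_width: 0.994
gripper_force: 0.0
```

```bash
python3 go.py 614.8,-88.2,37,146.1
```

```text
t 44.33 p [615.2 -89.6  38.6] rpy [1.7998e+02 6.0000e-02 1.4609e+02] F [ 0.7  0.2 -0.3] gw 0.9940243019195493 gf 0.0
614.8,-88.2,37,146.1 turn -0.001 shift [0.022 0.018 0.032] q6 0.45
```

>>> arm_command([
  {"delta_pos":[0,0.018,0.02],"turn":0},
  {"delta_pos":[0,0,0],"turn":0},
])

```text
t: 44.58
ee_pos: [0.6154, -0.0887, 0.0372]
eef_rot: [3.141, 0.0, 2.55]
wrist_force: [-0.6, 0.1, 0.6]
gripper_width: 0.996
gripper_force: 0.0
```

>>> arm_command([
  {"delta_pos":[0,0,0],"turn":0},
  {"delta_pos":[0,0,0],"turn":0},
  {"delta_pos":[0,0,0],"turn":0},
  {"delta_pos":[0,0,0],"turn":0},
  {"delta_pos":[0,0,0],"turn":0},
  {"delta_pos":[0,0,0],"turn":0},
  {"delta_pos":[0,0,0],"turn":0},
  {"delta_pos":[0,0,0],"turn":0},
  {"delta_pos":[0,0,0],"turn":0},
  {"delta_pos":[0,0,0],"turn":0},
], grip=16)

```text
t: 45.82
ee_pos: [0.6154, -0.0888, 0.0371]
eef_rot: [3.142, 0.001, 2.55]
wrist_force: [-0.4, 0.3, 4.0]
gripper_width: 0.271
gripper_force: 61.0
```

>>> arm_command([
  {"delta_pos":[0,0,-0.05],"turn":0},
  {"delta_pos":[0,0,-0.07],"turn":0},
  {"delta_pos":[0,0,-0.04],"turn":0},
  {"delta_pos":[0,0,0],"turn":0},
  {"delta_pos":[-0.042,0.017,0],"turn":0},
  {"delta_pos":[-0.042,0.017,0],"turn":0},
  {"delta_pos":[0,0,0],"turn":0},
  {"delta_pos":[0,0,0],"turn":0},
])

```text
t: 46.82
ee_pos: [0.6195, -0.0896, 0.0448]
eef_rot: [-3.142, -0.0, 2.55]
wrist_force: [-0.3, -0.9, -3.8]
gripper_width: 0.266
gripper_force: 60.0
```

```bash
python3 go.py 618.3,-90.5,38,146.1 617.3,-89.1,38,146.1
```

```text
t 46.83 p [619.5 -89.6  44.8] rpy [-1.800e+02 -1.000e-02  1.461e+02] F [-0.3 -0.9 -3.8] gw 0.2658237070565633 gf 60.0
618.3,-90.5,38,146.1 turn -0.0 shift [ 0.01  -0.029  0.137] q6 0.45
617.3,-89.1,38,146.1 turn -0.0 shift [ 0.032  0.012 -0.   ] q6 0.45
```

>>> arm_command([
  {"delta_pos":[0,0,0.05],"turn":0},
  {"delta_pos":[0,0,0.04],"turn":0},
  {"delta_pos":[0,0,0.03],"turn":0},
  {"delta_pos":[0,0,0.02],"turn":0},
  {"delta_pos":[0,0,0],"turn":0},
])

```text
t: 47.45
ee_pos: [0.6195, -0.0896, 0.0378]
eef_rot: [-3.142, -0.0, 2.55]
wrist_force: [0.3, -0.0, -4.3]
gripper_width: 0.269
gripper_force: 60.0
```

>>> arm_command([
  {"delta_pos":[0,0,0.02],"turn":0},
  {"delta_pos":[0,0,0],"turn":0},
])

```text
t: 47.7
ee_pos: [0.6198, -0.0897, 0.0371]
eef_rot: [3.142, 0.0, 2.55]
wrist_force: [0.9, 0.2, -2.9]
gripper_width: 0.27
gripper_force: 60.1
```

>>> arm_command([
  {"delta_pos":[0,0,0.01],"turn":0},
  {"delta_pos":[0,0,0],"turn":0},
  {"delta_pos":[0,0,0],"turn":0},
  {"delta_pos":[0,0,0],"turn":0},
  {"delta_pos":[0,0,-0.1],"turn":0},
  {"delta_pos":[0,0,-0.4],"turn":0},
  {"delta_pos":[0,0,-0.7],"turn":0},
  {"delta_pos":[0,0,-0.9],"turn":0},
  {"delta_pos":[0,0,-0.7],"turn":0},
  {"delta_pos":[0,0,-0.3],"turn":0},
], grip=85)

```text
t: 48.95
ee_pos: [0.6208, -0.0899, 0.1941]
eef_rot: [3.14, 0.004, 2.55]
wrist_force: [0.3, -0.7, -0.7]
gripper_width: 0.995
gripper_force: 0.0
```

```bash
python3 go.py 350,-50,200,146.1
```

```text
t 48.95 p [620.8 -89.9 194.1] rpy [179.92   0.21 146.1 ] F [ 0.3 -0.7 -0.7] gw 0.9949170168422266 gf 0.0
350,-50,200,146.1 turn -0.0 shift [ 4.941 -2.359 -0.117] q6 0.45
```

>>> arm_command([
  {"delta_pos":[0.4,-0.2,0],"turn":0},
  {"delta_pos":[0.8,-0.38,0],"turn":0},
  {"delta_pos":[0.8,-0.38,0],"turn":0},
  {"delta_pos":[0.8,-0.38,0],"turn":0},
  {"delta_pos":[0.8,-0.38,0],"turn":0},
  {"delta_pos":[0.7,-0.34,0],"turn":0},
  {"delta_pos":[0.4,-0.2,0],"turn":0},
  {"delta_pos":[0.2,-0.1,0],"turn":0},
  {"delta_pos":[0,0,0],"turn":0},
])

```text
t: 50.08
ee_pos: [0.3503, -0.0509, 0.1913]
eef_rot: [3.141, 0.0, 2.55]
wrist_force: [0.1, -0.1, -0.3]
gripper_width: 0.996
gripper_force: 0.0
```

```bash
cat > f.py <<'E'
from m import *
from scipy.optimize import minimize
im={n:cams.camera(n) for n in("top","scene")}
t=np.radians(146.1);U=np.array([np.cos(t),np.sin(t)]);V=np.array([-U[1],U[0]])
for n in im:
    cv2.imwrite(f"pics/{n}6.png",im[n])
    for k in(195,215):
        w,_=meas(n,im[n],.608,-.084,.064,k,.07,560);d=w-[615,-88.4];a=d@U;b=d@V
        print(n,k,"anvil ext",np.round([a.min(),a.max()],1),[(q,np.round([b[abs(a-q)<1.5].min(),b[abs(a-q)<1.5].max()],1).tolist()) for q in(-25,0,20)],rect(w)[4])
    w,_=meas(n,im[n],.462,-.2596,.054,205,.06,480);print(n,"cube",rect(w))
# stake: metal silhouette IoU, hull-rendered solids, both cameras
def render(c,x,y):
    m=np.zeros((400*4,640*4),np.uint8);th=np.linspace(0,2*np.pi,48)
    for r,z0,z1 in((27,0,14),(10,14,57),(21,57,70),(21,70,71),(14,71,80)):
        P=np.vstack([np.c_[x+r*np.cos(th),y+r*np.sin(th),0*th+14+z] for z in(z0,z1)])/1000
        cv2.fillConvexPoly(m,cv2.convexHull(np.round(c.px(P)*4+1.5).astype(np.int32)),255)
    return cv2.resize(m,(640,400),interpolation=cv2.INTER_AREA)/255.
for n in im:
    c=Cam(n);h=cv2.cvtColor(im[n],cv2.COLOR_BGR2HSV);M=(h[...,1]<45).astype(float)
    u,v=c.px([.4974,.2558,.05])[0].astype(int);roi=np.s_[v-32:v+32,u-32:u+32]
    r=min(((np.abs(render(c,497.4+i,255.8+j)[roi]-M[roi]).sum(),i,j) for i in np.arange(-6,6.1,1) for j in np.arange(-6,6.1,1)))
    print(n,"stake offset from block centre",r)
    try:
        g=M.copy()
    except Exception: pass
E
python3 f.py
```

```text
top 195 anvil ext [-40.2  57.2] [(-25, [-17.8, 12.3]), (0, [-17.6, 12.9]), (20, [-17.3, 13.3])] -32.8
top 215 anvil ext [-40.2  56.4] [(-25, [-17.8, 11.9]), (0, [-17.6, 12.5]), (20, [-17.3, 12.8])] -33.1
top cube [ 462.3 -259.7   44.9   44.5   53.7]
scene 195 anvil ext [-41.1  51.5] [(-25, [-13.6, 12.0]), (0, [-12.6, 12.0]), (20, [-12.4, 12.5])] -33.8
scene 215 anvil ext [-40.8  50.5] [(-25, [-12.3, 11.8]), (0, [-11.5, 11.7]), (20, [-11.5, 12.3])] -33.7
scene cube [ 462.2 -259.4   46.2   45.4   53.9]
top stake offset from block centre (np.float64(49.71764705882353), np.float64(-1.0), np.float64(-2.0))
scene stake offset from block centre (np.float64(44.850980392156856), np.float64(-1.0), np.float64(-2.0))
```

```bash
python3 -c "
from workcell import bot
print(bot.sign_off())"
```

```text
the job is handed in; nothing more can be done
None
```

I handed the job in at about 50 s of the 106 s limit: the stake, cube and anvil each stand upright on their own blocks. By my last camera measurements the cube and anvil are centred and lined up to within about 1 mm, the stake is about 2 mm off centre, and the arm never went near the jar, tin or brush; the sign-off returned no verdict.

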